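Feed the relay train to the tester's end stop and start the test

ROBOT

A 6-joint arm with a two-finger parallel gripper is mounted at the origin on the work surface. World frame = base frame: x ahead of the robot, y to its left, z up, the work surface at z = 0. Lengths are in m, angles in rad, forces in N, time in s.
With the tool pointing down it reaches from about 0.35 to 0.775 m from the base axis. Payload 7.3 kg.
Tool frame: the origin (TCP) lies on the centre line of the jaws, within the pads' length; the fingertips stand 14 mm ahead of it and the grasp point (between the pads) lies 5 mm behind it; x points along the fingers, y is the direction in which the jaws open and shut, and the axes are right-handed (so a half turn about x gives the same grasp; the last joint's range is limited). The gripper opens to 92 mm and grips with 3 to 60 N. Pads are 19 mm wide; open, the fingers measure 130 mm over their backs; the gripper's body (75 mm by 190 mm) begins 47 mm behind the grasp point.
Start: joints at [0.967, 0.342, 1.524, -0, 1.275, -0.146], TCP at [0.232, 0.471, 0.241] pointing down, gripper open.
Joint ranges: [-2.53, 2.53], [-0.77, 2.02], [0.04, 2.7], [-1, 4.14], [0.28, 2.66], [-3.11, 3.11]. Speed limits (rad/s): [2.57, 2.57, 3.14, 3.14, 3.14, 3.14].

INTERFACE

Orientations are given as a rotation vector (axis times angle).
In Python, from cell import bot gives the robot as it stands. The module is installed in compiled form; this text tells all that it offers.
- The arm moves only by the tool carry_out, never from a script. Its arguments are lists of equal length, an entry for each row: "slide": the shift along the tool's x, y, z in units of 40 mm (1.0 is 40 mm), a list of three; "spin": the turn about the tool's x in units of 5 degrees (1.0 is 5 degrees); "grip": the closure, from -1 (fully open) to 1 (shut), so that 0 is half open. In form: {"slide": [[tx, ty, tz], ...], "spin": [spin, ...], "grip": [grip, ...]}. A call has exactly 10 rows; each row shifts and turns the commanded pose from where the row before left it, along the tool's axes as they then stand; what a row does not reach is not made up. A row lasts 1/10 s, in which the tool goes at most 50 mm and 8.59 degrees, less where a joint would pass 70% of its speed; a pose out of reach is approached as far as the arm can. A call is refused whole if a number of a shift passes 1 or a number of a turn 1, either way. A call with a gripper value outside its range is refused whole. The fingers move at their own pace and stop on an object; "force" is the grip in N (left out, the last holds). Time passes only in rows, so rows that do not move let the fingers close, or fill a call up. It gives the time, the measured TCP pose, the force and the opening at its end, in the units of the state.
- bot.get_obs(): the state, without advancing time (a new reading comes with each control period).
- bot.camera(name): name is "scene" or "top" or "wrist"; returns a dict with "pixels" (400x640x3 uint8, red, green, blue), "depth" (400x640 float32, m along the optical axis (not along the pixel's ray), 0 where there is no reading), "vertical_fov" (degrees; the focal length in pixels is half the picture's height over the tangent of half this angle, whatever the lens; pixels are square), "cx", "cy" (the principal point, pixels), "cam_to_world" (4x4, takes a point from camera to world coordinates); the wrist camera has in their place "T_tool_cam" (4x4, takes a point from camera to tool coordinates, whose origin is the TCP and whose axes are the tool frame's). Camera axes: x right, y down, z forward; pixel columns grow to the right and rows downward; lengths in m; the calibration is good to about 2 mm. A picture is of the moment at which its call begins: read the wrist's pose just before it.
- bot.hand_in(): hands the job in, once; it reports no verdict.
The state is a dict: "time": time; "joint_positions": joint angles; "qd": joint speeds; "joint_torque": joint torques, N m; "eef_pos": TCP position; "orientation": TCP orientation; "ft_force": force on the tool from outside, world axes, zero at the start; "moment": the same for the moment, N m; "gripper_width": finger opening in m.
Only numpy, scipy, OpenCV 4.12 (cv2) and the standard library are available. Lean on these libraries where they do the work, as an engineer would, in place of code of your own. Each camera call takes 0.05 s, during which the arm holds its last target.

TASK

Push the row of four blue relays along the channel of the black tester as one train, from behind with the fingertips and without lifting any of them out, until the first is against the pale green end stop and all four are tight together. Then press the green button fully down to start the test, and draw back. Do not press the red buttons, and leave the orange relay, the brass pot, the barcode scanner and the screwdriver where they are.

Things in the scene. Friction and masses are not known exactly. Their poses are not given: they have to be found in the camera images.
- feeder: fixed black tester box, 500 (x) by 260 (y) by 40 mm tall, origin centre of underside. Channel along x at y -60, x -220 to 200 mm: floor 42 above origin, 30 wide, open top and -x end; walls 6 thick, tops at 52. Push towards +x. Buttons at y +70, the robot's side. Fixed clamp with red handle, 95 mm high, past the +x end; flat display at x 85, y 65
- stop: pale green end stop, fixed across the channel at a place that varies; 24 mm thick, 36 mm tall, black thumb screws either side. Origin at the foot of the middle of its contact face, on the channel floor; x points along the channel in the push direction, so the block lies at x 0 to 24 mm and the relays on its -x side. Solid, does not move
- relay1: blue relay on a black base, a box 34 mm long (its x, which points along the channel to the stop), 28 wide, 31 tall, white patch on top, about 60 g; origin centre of underside. First of the train, nearest the stop. All four start in the channel, touching or within half a millimetre, standing 21 mm above the walls.
- relay2: blue relay on a black base, a box 34 mm long (its x, which points along the channel to the stop), 28 wide, 31 tall, white patch on top, about 60 g; origin centre of underside. Second of the train.
- relay3: blue relay on a black base, a box 34 mm long (its x, which points along the channel to the stop), 28 wide, 31 tall, white patch on top, about 60 g; origin centre of underside. Third of the train.
- relay4: blue relay on a black base, a box 34 mm long (its x, which points along the channel to the stop), 28 wide, 31 tall, white patch on top, about 60 g; origin centre of underside. Last of the train, farthest from the stop; there is at least 60 mm of empty channel behind it. The four slide together with under 3 N of push.
- btn_green (a joint): travel of the green button, m: 0 = up, 0.006 = fully down; a spring, about 4 N at the bottom, lifts it again when let go
- btn_green_top (a point): centre of the top face of the green button's cap, 28 mm across, which is pressed straight down. The three buttons stand in a row along the tester, 65 mm apart; which place holds the green one varies.
- btn_red1 (a joint): travel of a red button like the green one, not to be pressed; m, 0 = up, 0.006 = fully down
- btn_red1_top (a point): red button like the green one, not to be pressed; centre of its top face
- btn_red2 (a joint): travel of the other red button like the green one, not to be pressed; m, 0 = up, 0.006 = fully down
- btn_red2_top (a point): red button like the green one, not to be pressed; centre of its top face
- reject: a relay of the same shape and size but orange, standing on the tester's plate beside the channel near the stop end; bystander; origin at the centre of its underside
- pot: brass pot 44 mm across and 48 mm tall, standing on the tester's plate; bystander; origin at the centre of its underside
- scanner: black and orange barcode scanner lying on the bench to the left of the tester, about 130 by 130 mm, 40 mm high; bystander; origin under its head
- driver: yellow-handled screwdriver, 170 mm long, lying on the bench to the right of the tester along its own x; bystander

How it is judged:
By the outcome, as a careful person would: the job done as asked, in the order asked, and still so for the second after the job is handed in, with the robot touching nothing.
It also fails if it takes over 45 s, if anything falls off the work surface, if the arm or the gripper's body presses on something with over 40 N, if the wrist force passes 120 N, or if a joint passes its speed limit or range.

## Working session

There is one attempt and no reset: what is moved stays moved. The work goes in short steps, Python scripts to look and compute and a tool call to move; the robot and the scene stay as the last step left them, time stands still between calls to the robot, and variables do not carry over. Pictures are saved under pics/ and viewed, and the job is handed in when it is done.

Besides the shell and the picture viewer there is one more tool, called by a JSON object that holds its "name" and its "arguments". carry_out: Moves the arm, as the interface text tells. Its arguments: {"type":"object","properties":{"slide":{"type":"array","items":{"type":"array","items":{"type":"number"}}},"spin":{"type":"array","items":{"type":"number"}},"grip":{"type":"array","items":{"type":"number"}},"force":{"type":"number"}},"required":["slide","spin","grip"]}

```bash
mkdir -p pics; cat > h.py <<'E'
import numpy as np, cv2
from cell import bot
def cam(n,save=None):
    o=bot.get_obs(); c=bot.camera(n)
    if save: cv2.imwrite('pics/'+save,c['pixels'][:,:,::-1])
    if n=='wrist':
        from scipy.spatial.transform import Rotation as R
        T=np.eye(4);T[:3,:3]=R.from_rotvec(o['orientation']).as_matrix();T[:3,3]=o['eef_pos']
        c['cam_to_world']=T@c['T_tool_cam']
    return c
def f(c): return 200/np.tan(np.radians(c['vertical_fov'])/2)
def ray(c,u,v,z):
    T=np.array(c['cam_to_world']);d=T[:3,:3]@np.array([(u-c['cx'])/f(c),(v-c['cy'])/f(c),1]);o=T[:3,3]
    return o+d*(z-o[2])/d[2]
def pts(c):
    T=np.array(c['cam_to_world']);v,u=np.mgrid[:400,:640];d=c['depth']
    P=np.stack([(u-c['cx'])/f(c)*d,(v-c['cy'])/f(c)*d,d],-1)
    return P@T[:3,:3].T+T[:3,3]
E
python3 - <<'E'
from h import *
for n in ['scene','top','wrist']:
    c=cam(n,n+'0.png'); print(n,c['vertical_fov'],c['cx'],c['cy'],np.round(c['cam_to_world'],3).tolist(),(c['depth']>0).mean())
o=bot.get_obs();print(o)
E
```

```text
scene 49.345872226816 321.8341097800552 199.18352949997026 [[-0.375, 0.532, -0.759, 1.508], [0.927, 0.213, -0.308, 0.418], [-0.002, -0.819, -0.573, 0.809], [0.0, 0.0, 0.0, 1.0]] 0.995921875
top 48.847453609749444 324.84750319237946 206.47091308933204 [[0.018, -0.998, 0.066, 0.443], [-1.0, -0.018, 0.003, 0.028], [-0.002, -0.066, -0.998, 1.652], [0.0, 0.0, 0.0, 1.0]] 0.99592578125
wrist 71.73273878439849 322.41079195648535 199.78057671133726 [[0.442, 0.869, 0.221, 0.174], [0.897, -0.428, -0.111, 0.501], [-0.002, 0.247, -0.969, 0.383], [0.0, 0.0, 0.0, 1.0]] 0.94879296875
{'time': 0.15, 'joint_positions': array([ 9.67026862e-01,  3.42574346e-01,  1.52475245e+00, -2.79283084e-06,
        1.27541263e+00, -1.46009313e-01]), 'qd': array([-0.00014782, -0.00171287, -0.00293758, -0.00129927,  0.00014063,
        0.00095533]), 'joint_torque': array([ 6.35642336e-04, -4.31469548e+01, -2.44352603e+01,  7.17452285e-02,
        5.37688402e-02, -4.63906520e-05]), 'eef_pos': array([0.23184714, 0.47072882, 0.24021431]), 'orientation': array([ 0.35812986,  1.54124652, -0.35981979]), 'ft_force': array([-0.52769378,  0.14085277, -1.19420188]), 'moment': array([ 0.02973202, -0.1004738 ,  0.02740642]), 'gripper_width': 0.09205613457040396}
```

View pics/scene0.png

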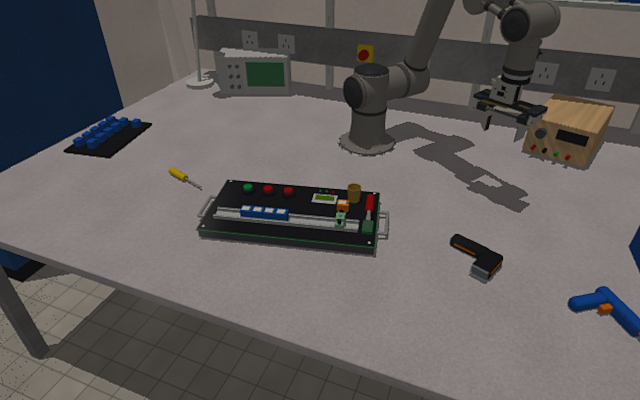

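View pics/top0.png

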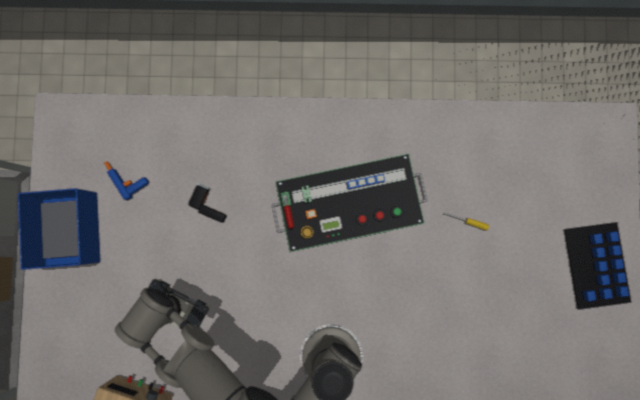

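View pics/wrist0.png

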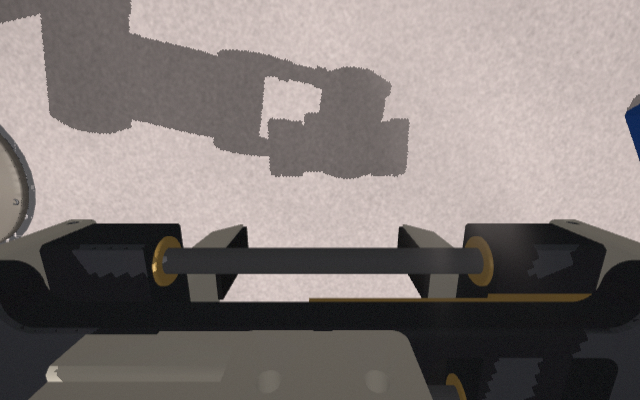

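The top view shows the tester tilted slightly at (350,200). The relays are at (365,182), the stop is at (307,193) and green is the rightmost button at (397,212). Next I'll measure them.

```bash
python3 - <<'E'
from h import *
for n,box in [('top',(260,140,440,260)),('scene',(190,170,400,255))]:
    c=cam(n); im=c['pixels'];hsv=cv2.cvtColor(im,cv2.COLOR_RGB2HSV);P=pts(c)
    x0,y0,x1,y1=box
    cv2.imwrite(f'pics/{n}z.png',cv2.resize(im[y0:y1,x0:x1,::-1],None,fx=3.8,fy=3.8,interpolation=cv2.INTER_CUBIC))
    for name,lo,hi in [('blue',(100,100,60),(125,255,255)),('red',(0,160,80),(6,255,255)),('green',(50,100,60),(85,255,255)),('pale',(50,20,120),(90,110,255)),('orange',(6,100,120),(18,255,255)),('yellow',(20,100,100),(32,255,255))]:
        m=cv2.inRange(hsv,lo,hi);b=np.zeros_like(m);b[y0:y1,x0:x1]=m[y0:y1,x0:x1]
        k,l,s,ce=cv2.connectedComponentsWithStats(b)
        for i in range(1,k):
            if s[i,4]>12:
                q=P[l==i];print(n,name,s[i].tolist(),np.round(ce[i],1),'med',np.round(np.median(q,0),4),'zmax',np.round(np.percentile(q[:,2],95),4))
E
```

```text
top blue [371, 176, 8, 8, 21] [375.1 179.9] med [ 0.6462 -0.1472  0.074 ] zmax 0.0783
top blue [362, 178, 8, 8, 21] [365.9 181.9] med [ 0.6349 -0.114   0.0745] zmax 0.0797
top blue [352, 180, 8, 8, 21] [356.4 184. ] med [ 0.6276 -0.0816  0.0713] zmax 0.0798
top blue [347, 182, 4, 7, 14] [348.2 185.3] med [ 0.6249 -0.0497  0.0745] zmax 0.0797
top red [284, 206, 10, 22, 126] [288.5 216.3] med [0.5103 0.1613 0.0888] zmax 0.0947
top red [376, 212, 7, 7, 40] [379.2 214.9] med [ 0.5209 -0.1636  0.0624] zmax 0.0677
top red [359, 216, 7, 7, 40] [361.8 218.8] med [ 0.5055 -0.1023  0.0637] zmax 0.069
top green [393, 208, 9, 8, 54] [396.9 211.3] med [ 0.5364 -0.2286  0.0611] zmax 0.0677
top pale [302, 186, 9, 15, 83] [306.1 193.5] med [0.5937 0.1006 0.0769] zmax 0.0834
top orange [306, 210, 10, 9, 36] [310.  213.7] med [0.5196 0.089  0.0713] zmax 0.0766
top yellow [301, 227, 12, 10, 72] [306.5 232. ] med [0.4551 0.0977 0.0464] zmax 0.0892
scene blue [240, 205, 49, 16, 388] [263.6 213.3] med [ 0.6509 -0.1118  0.0658] zmax 0.073
scene red [264, 185, 8, 6, 36] [267.4 187.7] med [ 0.5222 -0.1655  0.0604] zmax 0.0619
scene red [284, 187, 9, 6, 43] [287.6 189.5] med [ 0.508  -0.104   0.0596] zmax 0.0615
scene red [365, 194, 9, 17, 110] [369.3 202. ] med [0.5144 0.1621 0.0879] zmax 0.0923
scene green [243, 184, 9, 6, 44] [247.2 186.4] med [ 0.5382 -0.2288  0.0597] zmax 0.0623
scene green [362, 220, 11, 12, 77] [367.1 226.6] med [0.5833 0.1806 0.0511] zmax 0.0537
scene green [212, 231, 25, 3, 25] [224. 232.] med [ 0.7339 -0.1928  0.0347] zmax 0.0363
scene green [298, 240, 18, 2, 18] [306.5 240.5] med [0.6797 0.0372 0.0346] zmax 0.0356
scene green [327, 243, 18, 2, 18] [335.5 243.4] med [0.6617 0.1138 0.0345] zmax 0.0368
scene pale [336, 213, 9, 6, 32] [339.8 215.6] med [0.5942 0.0989 0.0766] zmax 0.0795
scene orange [337, 200, 12, 6, 30] [342.  203.3] med [0.5285 0.0843 0.0698] zmax 0.072
```

View pics/topz.png

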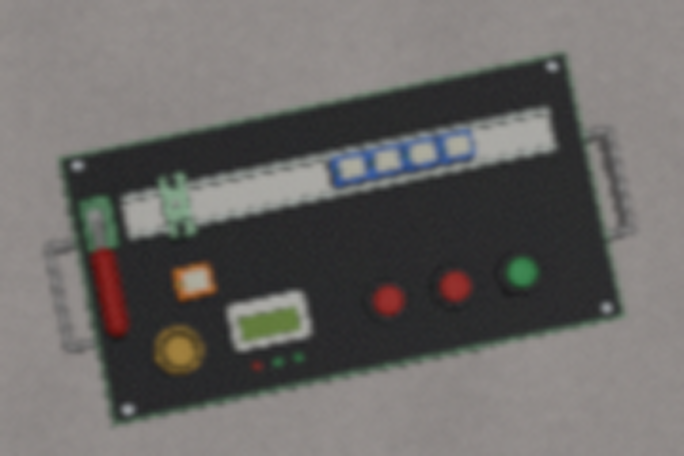

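View pics/scenez.png

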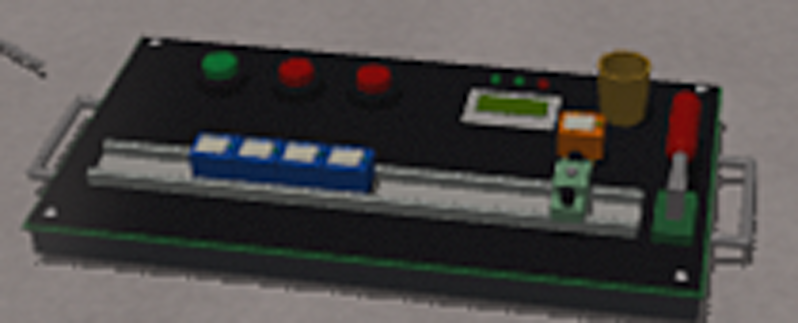

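```bash
python3 - <<'E'
from h import *
from scipy.spatial.transform import Rotation as R
o=bot.get_obs();M=R.from_rotvec(o['orientation']).as_matrix();print('tool axes cols\n',M.round(4))
c=cam('top');im=c['pixels'];hsv=cv2.cvtColor(im,cv2.COLOR_RGB2HSV)
B=np.array([ray(c,u,v,.066)[:2] for u,v in [(396.9,211.3),(379.2,214.9),(361.8,218.8)]]);print('btn',B.round(4),np.linalg.norm(np.diff(B,axis=0),axis=1))
# plate outline corners (dark), at z .04
x0,y0,x1,y1=260,140,440,260
g=im[...].max(2);m=np.zeros_like(g);m[y0:y1,x0:x1]=((g<75)*255)[y0:y1,x0:x1]
m=cv2.morphologyEx(m,cv2.MORPH_CLOSE,np.ones((9,9)));m=cv2.morphologyEx(m,cv2.MORPH_OPEN,np.ones((9,9)))
cs,_=cv2.findContours(m,0,1);k=max(cs,key=cv2.contourArea)[:,0]
W=np.array([ray(c,u,v,.04)[:2] for u,v in k]).astype(np.float32)
r=cv2.minAreaRect(W);print('plate',r)
# train: blue + patches
b=cv2.inRange(hsv,(100,60,50),(125,255,255));z=np.zeros_like(b);z[165:200,335:395]=b[165:200,335:395]
z=cv2.morphologyEx(z,cv2.MORPH_CLOSE,np.ones((7,7)));cs,_=cv2.findContours(z,0,1);k=max(cs,key=cv2.contourArea)[:,0]
W=np.array([ray(c,u,v,.073)[:2] for u,v in k]).astype(np.float32);print('train',cv2.minAreaRect(W))
m=cv2.inRange(hsv,(50,20,110),(90,130,255));z=np.zeros_like(m);z[180:207,298:318]=m[180:207,298:318]
k=cv2.findContours(z,0,1)[0];k=max(k,key=cv2.contourArea)[:,0]
W=np.array([ray(c,u,v,.078)[:2] for u,v in k]).astype(np.float32);print('stop',cv2.minAreaRect(W))
E
```

```text
tool axes cols
 [[-4.00e-04  4.42e-01  8.97e-01]
 [-6.00e-04  8.97e-01 -4.42e-01]
 [-1.00e+00 -7.00e-04 -1.00e-04]]
btn [[ 0.5352 -0.2275]
 [ 0.5211 -0.1638]
 [ 0.506  -0.1013]] [0.06519488 0.06430864]
plate ((0.5676602721214294, -0.056374937295913696), (0.25678056478500366, 0.4961217939853668), 12.926628112792969)
train ((0.6418917179107666, -0.11151420325040817), (0.029988331720232964, 0.13620993494987488), 12.840084075927734)
stop ((0.5931689143180847, 0.1006724163889885), (0.05231770873069763, 0.026739148423075676), 12.409393310546875)
```

Fit against the given sizes:
- **Yaw:** plate, train and stop all give about 12.9°.
- **Sizes:** the plate measures 257x496 mm, the train 30x136 mm, and the buttons are 65 mm apart, all as expected.
- **Distances:** the channel is empty behind the train, and it has about 138 mm to travel.

Moving over now with the gripper closed.

{"name": "carry_out", "arguments": {"slide": [[0,-0.6,1],[0,-0.6,1],[0,-0.6,1],[0,-0.6,1],[0,-0.6,1],[0,-0.6,1],[0,-0.6,1],[0,-0.6,1],[0,-0.6,1],[0,-0.6,1]], "spin": [0,0,0,0,0,0,0,0,0,0], "grip": [1,1,1,1,1,1,1,1,1,1], "force": 20}}

```text
time: 1.3
eef_pos: [0.4855, 0.0771, 0.2408]
orientation: [0.359, 1.54, -0.359]
ft_force: [0.7, 0.7, 0.2]
gripper_width: 0.016
```

{"name": "carry_out", "arguments": {"slide": [[0,-0.6,1],[0,-0.6,1],[0,-0.6,1],[0,-0.6,1],[0,-0.6,1],[0,0,0],[0,0,0],[0,0,0],[0,0,0],[0,0,0]], "spin": [0,0,-1,-1,-1,-1,-1,-1,-1,-0.8], "grip": [1,1,1,1,1,1,1,1,1,1]}}

```text
time: 2.3
eef_pos: [0.6208, -0.1099, 0.2404]
orientation: [-0.177, 1.564, 0.178]
ft_force: [-1.0, 0.2, 0.6]
gripper_width: 0.0006
```

```bash
cat >> h.py <<'E'
from scipy.spatial.transform import Rotation as R
U=np.array([-.2233,.9748]);V=np.array([-.9748,-.2233]);C=np.array([.6262,-.043])
def st():
    o=bot.get_obs();M=R.from_rotvec(o['orientation']).as_matrix();p=o['eef_pos']
    d=p[:2]-C;print('t',o['time'],'p',p.round(4),'along',(d@U).round(4),'off',(d@V).round(4),'F',o['ft_force'].round(2),'w',o['gripper_width'])
    a=np.degrees(np.arctan2(M[1,1],M[0,1]));print('yaw of y',a.round(2),'j',o['joint_positions'].round(2));return o,M,p
def to(al,off,z):
    o,M,p=st();t=np.array([*(C+al*U+off*V),z]);print('tool units',(M.T@(t-p)/.04).round(3))
E
python3 -c "
from h import *
to(-.185,0,.15);cam('top','top1.png');cam('wrist','wrist1.png')"
```

```text
t 2.3 p [ 0.6208 -0.1099  0.2404] along -0.064 off 0.0202 F [-0.99  0.15  0.64] w 0.0005793818327434308
yaw of y 102.96 j [-0.3   0.54  1.21  0.    1.39 -2.09]
tool units [ 2.259 -3.027  0.502]
```

View pics/wrist1.png

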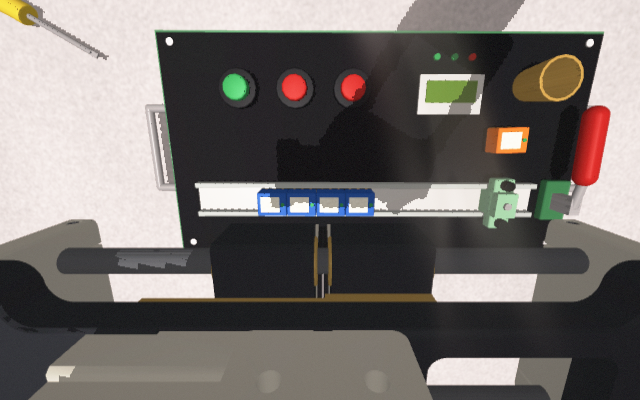

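{"name": "carry_out", "arguments": {"slide": [[0,-0.6,0.1],[0,-0.6,0.1],[0,-0.6,0.1],[0,-0.6,0.1],[0,-0.63,0.1],[0.5,0,0],[0.5,0,0],[0.5,0,0],[0.5,0,0],[0.26,0,0]], "spin": [0,0,0,0,0,0,0,0,0,0], "grip": [1,1,1,1,1,1,1,1,1,1]}}

```text
time: 3.4
eef_pos: [0.6664, -0.2233, 0.148]
orientation: [-0.172, 1.567, 0.175]
ft_force: [-0.7, 0.5, 0.1]
gripper_width: 0.0007
```

```bash
python3 -c "
from h import *
cam('top','top2.png');cam('wrist','wrist2.png')
c=cam('scene');cv2.imwrite('pics/scene2.png',cv2.resize(c['pixels'][120:260,180:410,::-1],None,fx=3.4,fy=3.4))
to(-.185,0,.062)"
```

```text
t 3.55 p [ 0.667  -0.2235  0.15  ] along -0.1851 off 0.0005 F [ 0.33 -0.49  0.49] w 0.0008094960398122153
yaw of y 102.73 j [-0.43  0.75  1.08  0.    1.32 -2.23]
tool units [ 2.199 -0.     0.014]
```

View pics/wrist2.png

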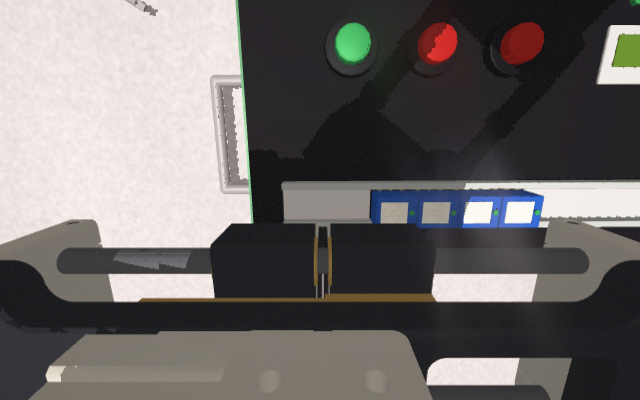

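View pics/scene2.png

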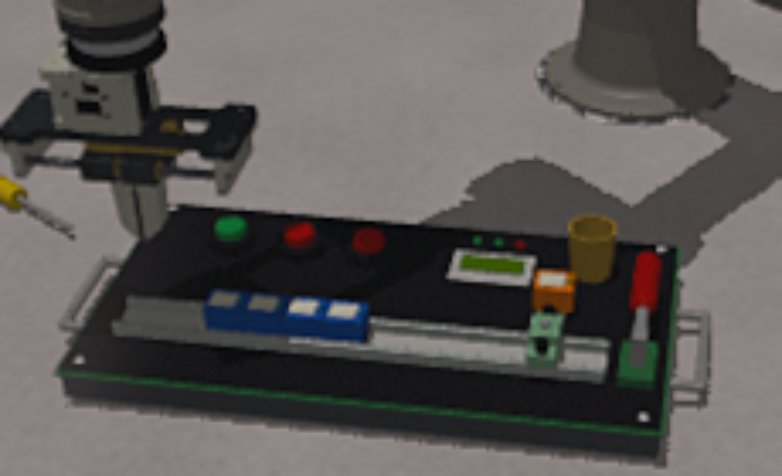

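The wrist view shows a closed, tapered tip behind the train. The relays span about columns 370–543 and the channel is clear behind them. I'll check the lateral alignment from the wrist camera, then descend.

```bash
python3 -c "
from h import *
c=cam('wrist');hsv=cv2.cvtColor(c['pixels'],cv2.COLOR_RGB2HSV)
for (u,v) in [(352,43),(371,191),(543,191),(545,224),(284,184),(283,220)]:
  pass
P=pts(c)
b=cv2.inRange(hsv,(100,100,40),(125,255,255));b[:150]=0
q=P[b>0];q=q[q[:,2]>.070];d=q[:,:2]-C
print('relay top z',np.median(q[:,2]),'along',np.percentile(d@U,[1,99]),'off',np.percentile(d@V,[1,99]))
g=cv2.inRange(hsv,(55,120,60),(80,255,255));g[90:]=0;g[:,:300]=0;g[:,400:]=0
q=P[g>0];q=q[q[:,2]>np.percentile(q[:,2],50)-.002];d=q[:,:2]-C;print('green z',np.median(q[:,2]),'al',(d@U).min(),(d@U).max(),'off',(d@V).min(),(d@V).max())
to(-.185,0,.068)"
```

```text
relay top z 0.07209782344208253 along [-0.16082678 -0.00430786] off [-0.01320034  0.03515595]
green z 0.06114016306194614 al -0.18415189115153893 -0.14671189127243336 off 0.0652321953481965 0.14313141213865074
t 3.6 p [ 0.6675 -0.2237  0.151 ] along -0.1854 off 0.0001 F [0.25 0.02 1.02] w 0.0003678409695392101
yaw of y 102.74 j [-0.43  0.75  1.08  0.    1.32 -2.23]
tool units [ 2.076  0.01  -0.   ]
```

{"name": "carry_out", "arguments": {"slide": [[0.3,0,0],[0.3,0,0],[0.3,0,0],[0.3,0,0],[0.3,0,0],[0.2,0,0],[0.2,0,0],[0.1,0,0],[0.08,0,0],[0,0,0]], "spin": [0,0,0,0,0,0,0,0,0,0], "grip": [1,1,1,1,1,1,1,1,1,1]}}

```text
time: 4.6
eef_pos: [0.6671, -0.2236, 0.0669]
orientation: [-0.175, 1.564, 0.175]
ft_force: [-0.3, 0.0, 0.4]
gripper_width: 0.0003
```

```bash
python3 -c "
from h import *
c=cam('wrist','wrist3.png')
c=cam('scene');cv2.imwrite('pics/scene3.png',cv2.resize(c['pixels'][150:260,180:410,::-1],None,fx=3.4,fy=3.4))
to(0,0,.068)"
```

```text
t 4.7 p [ 0.6674 -0.2237  0.0675] along -0.1853 off 0.0002 F [ 0.43  0.52 -0.3 ] w 0.0005561098902384122
yaw of y 102.77 j [-0.43  0.82  1.16  0.    1.15 -2.23]
tool units [-0.013  4.633 -0.007]
```

View pics/scene3.png

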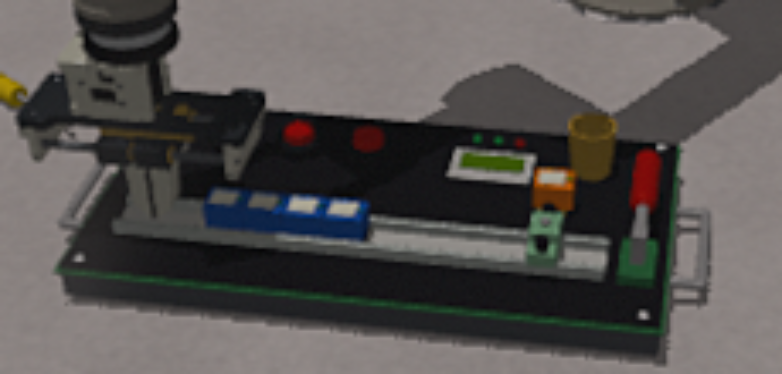

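View pics/wrist3.png

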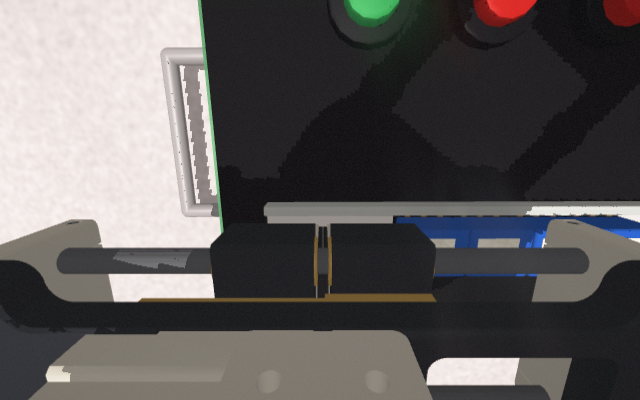

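{"name": "carry_out", "arguments": {"slide": [[0,0.2,0],[0,0.2,0],[0,0.2,0],[0,0.2,0],[0,0.2,0],[0,0.2,0],[0,0.2,0],[0,0.2,0],[0,0.2,0],[0,0.2,0]], "spin": [0,0,0,0,0,0,0,0,0,0], "grip": [1,1,1,1,1,1,1,1,1,1]}}

```text
time: 5.7
eef_pos: [0.6495, -0.1451, 0.0673]
orientation: [-0.175, 1.563, 0.175]
ft_force: [1.0, -1.9, 0.7]
gripper_width: 0.0004
```

```bash
python3 -c "
from h import *
c=cam('scene');cv2.imwrite('pics/scene4.png',cv2.resize(c['pixels'][150:260,180:410,::-1],None,fx=3.4,fy=3.4))
to(-.02,0,.068)"
```

```text
t 5.75 p [ 0.6492 -0.1436  0.0672] along -0.1032 off 0.0001 F [ 0.53 -1.28  0.66] w 0.00050977563177161
yaw of y 102.81 j [-0.33  0.76  1.3   0.    1.08 -2.13]
tool units [-1.90e-02  2.08e+00 -1.00e-03]
```

View pics/scene4.png

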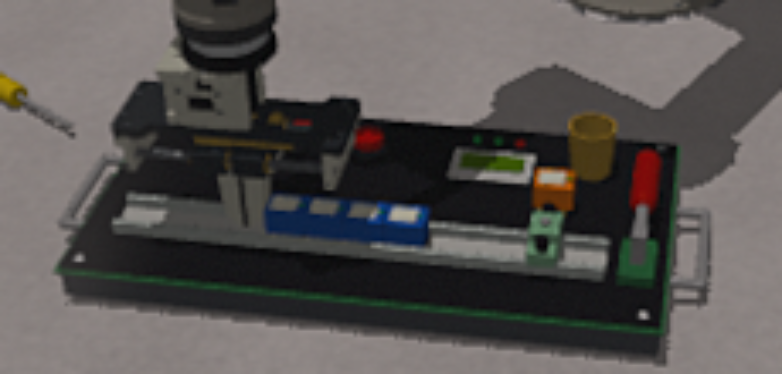

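{"name": "carry_out", "arguments": {"slide": [[0,0.2,0],[0,0.2,0],[0,0.2,0],[0,0.2,0],[0,0.2,0],[0,0.2,0],[0,0.2,0],[0,0.2,0],[0,0.1,0],[0,0.05,0]], "spin": [0,0,0,0,0,0,0,0,0,0], "grip": [1,1,1,1,1,1,1,1,1,1]}}

```text
time: 6.75
eef_pos: [0.634, -0.0768, 0.0672]
orientation: [-0.175, 1.564, 0.175]
ft_force: [-0.0, -2.7, 1.3]
gripper_width: 0.0002
```

```bash
python3 -c "
from h import *
c=cam('scene');cv2.imwrite('pics/scene5.png',cv2.resize(c['pixels'][180:240,250:360,::-1],None,fx=7,fy=7))
to(-.02,0,.068)"
```

```text
t 6.8 p [ 0.6339 -0.0767  0.0671] along -0.0345 off 0.0 F [ 1.06 -1.11  0.64] w 0.0005863251910669006
yaw of y 102.79 j [-0.24  0.71  1.39  0.    1.03 -2.03]
tool units [-0.022  0.363 -0.001]
```

View pics/scene5.png

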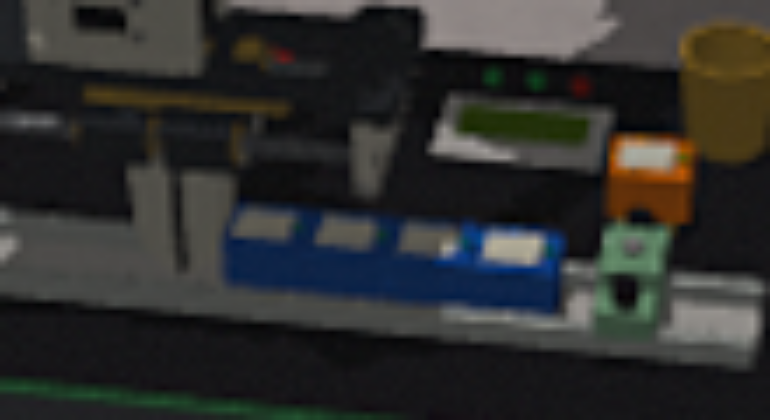

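The front relay ends at column 562 and the stop starts at 597, which is roughly a 14 mm gap. I'll push slowly from here.

{"name": "carry_out", "arguments": {"slide": [[0,0.03,0],[0,0.03,0],[0,0.03,0],[0,0.03,0],[0,0.03,0],[0,0.03,0],[0,0.03,0],[0,0.02,0],[0,0.02,0],[0,0.02,0]], "spin": [0,0,0,0,0,0,0,0,0,0], "grip": [1,1,1,1,1,1,1,1,1,1]}}

```text
time: 7.8
eef_pos: [0.6316, -0.0667, 0.0671]
orientation: [-0.175, 1.564, 0.175]
ft_force: [1.0, -2.2, 1.0]
gripper_width: 0.0008
```

{"name": "carry_out", "arguments": {"slide": [[0,0.02,0],[0,0.02,0],[0,0.02,0],[0,0.02,0],[0,0.02,0],[0,0,0],[0,0,0],[0,0,0],[0,0,0],[0,0,0]], "spin": [0,0,0,0,0,0,0,0,0,0], "grip": [1,1,1,1,1,1,1,1,1,1]}}

```text
time: 8.8
eef_pos: [0.6307, -0.0627, 0.0671]
orientation: [-0.175, 1.564, 0.175]
ft_force: [0.2, 0.2, 0.6]
gripper_width: 0.0007
```

```bash
python3 -c "
from h import *
c=cam('scene');cv2.imwrite('pics/scene6.png',cv2.resize(c['pixels'][180:240,250:360,::-1],None,fx=7,fy=7))
to(-.02,0,.068)"
```

```text
t 8.85 p [ 0.6307 -0.0627  0.0671] along -0.0202 off 0.0 F [-0.43 -0.11 -0.43] w 0.0008846331757857751
yaw of y 102.77 j [-0.22  0.71  1.41  0.    1.03 -2.01]
tool units [-0.023  0.005  0.001]
```

View pics/scene6.png

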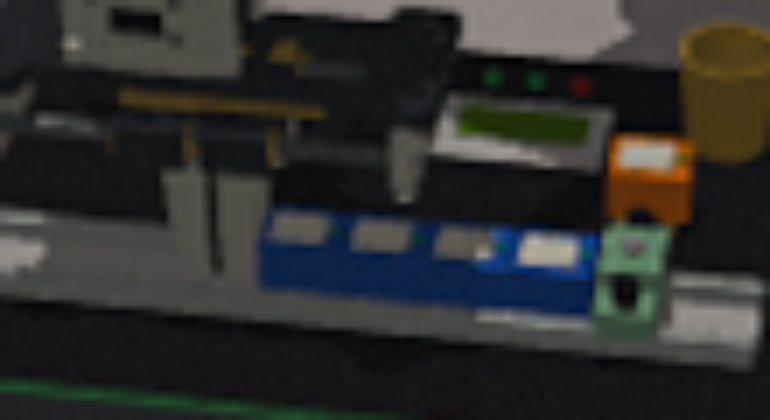

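{"name": "carry_out", "arguments": {"slide": [[0,0.005,0],[0,0.005,0],[0,0.005,0],[0,0.005,0],[0,0.005,0],[0,0.005,0],[0,0.005,0],[0,0.005,0],[0,0.005,0],[0,0.005,0]], "spin": [0,0,0,0,0,0,0,0,0,0], "grip": [1,1,1,1,1,1,1,1,1,1]}}

```text
time: 9.85
eef_pos: [0.6303, -0.0609, 0.0671]
orientation: [-0.175, 1.564, 0.175]
ft_force: [0.9, -1.5, -1.1]
gripper_width: 0.0004
```

{"name": "carry_out", "arguments": {"slide": [[0,0.005,0],[0,0.005,0],[0,0.005,0],[0,0.005,0],[0,0.005,0],[0,0.005,0],[0,0.005,0],[0,0.005,0],[0,0.005,0],[0,0.005,0]], "spin": [0,0,0,0,0,0,0,0,0,0], "grip": [1,1,1,1,1,1,1,1,1,1]}}

```text
time: 10.85
eef_pos: [0.6303, -0.0599, 0.0674]
orientation: [-0.176, 1.563, 0.174]
ft_force: [0.4, -7.1, -0.3]
gripper_width: 0.0006
```

The force rose to 7 N while the TCP moved only 1 mm of the 2 mm commanded, which fits contact with the stop. I'll look to confirm, with a small extra squeeze.

{"name": "carry_out", "arguments": {"slide": [[0,0.005,0],[0,0.005,0],[0,0.005,0],[0,0,0],[0,0,0],[0,0,0],[0,0,0],[0,0,0],[0,0,0],[0,0,0]], "spin": [0,0,0,0,0,0,0,0,0,0], "grip": [1,1,1,1,1,1,1,1,1,1]}}

```text
time: 11.85
eef_pos: [0.6304, -0.0599, 0.0675]
orientation: [-0.177, 1.562, 0.173]
ft_force: [2.0, -8.0, -0.8]
gripper_width: 0.0006
```

```bash
python3 -c "
from h import *
c=cam('scene');cv2.imwrite('pics/scene7.png',cv2.resize(c['pixels'][180:240,250:360,::-1],None,fx=7,fy=7))
to(-.02,0,.068)"
```

```text
t 11.9 p [ 0.6303 -0.0599  0.0675] along -0.0174 off -0.0003 F [ 1.36 -8.01 -1.03] w 0.0005514102663777658
yaw of y 102.75 j [-0.21  0.7   1.41 -0.    1.02 -2.01]
tool units [-0.013 -0.065 -0.006]
```

View pics/scene7.png

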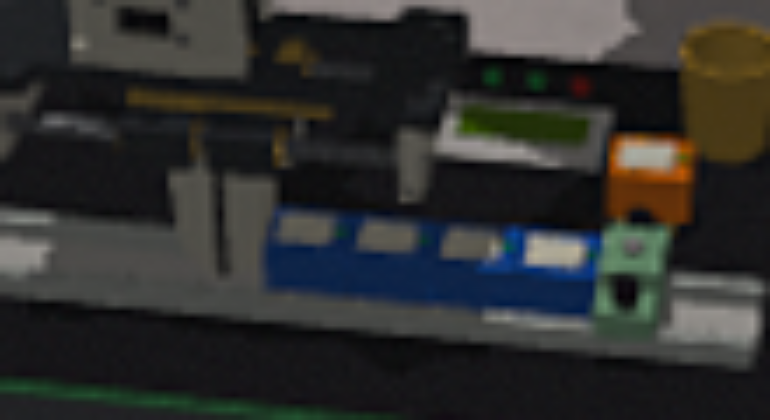

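First relay is flush at the stop (column 597), with no gaps in the row. Backing off along the channel, then up.

{"name": "carry_out", "arguments": {"slide": [[0,-0.05,0],[0,-0.05,0],[0,-0.2,0],[0,-0.3,0],[0,-0.4,0],[-0.4,0,0],[-0.4,0,0],[-0.4,0,0],[-0.4,0,0],[-0.4,0,0]], "spin": [0,0,0,0,0,0,0,0,0,0], "grip": [1,1,1,1,1,1,1,1,1,1]}}

```text
time: 12.9
eef_pos: [0.6387, -0.0988, 0.1477]
orientation: [-0.174, 1.564, 0.174]
ft_force: [0.3, -0.0, 0.4]
gripper_width: 0.0006
```

{"name": "carry_out", "arguments": {"slide": [[0,-0.25,-0.32],[0,-0.25,-0.33],[0,-0.25,-0.33],[0,-0.25,-0.33],[0,-0.25,-0.33],[0,-0.25,-0.33],[0,-0.25,-0.33],[0,-0.25,-0.33],[0,-0.25,-0.33],[0,-0.25,-0.3]], "spin": [0,0,0,0,0,0,0,0,0,0], "grip": [1,1,1,1,1,1,1,1,1,1]}}

```text
time: 13.9
eef_pos: [0.5326, -0.2248, 0.1472]
orientation: [-0.175, 1.564, 0.175]
ft_force: [0.9, 0.2, -0.3]
gripper_width: 0.0005
```

```bash
python3 -c "
from h import *
c=cam('scene');cv2.imwrite('pics/scene8.png',cv2.resize(c['pixels'][150:260,190:400,::-1],None,fx=3.8,fy=3.8))
c=cam('top');cv2.imwrite('pics/top8.png',cv2.resize(c['pixels'][140:260,260:440,::-1],None,fx=4,fy=4))
to(-.1595,.13,.09)"
```

```text
t 14.0 p [ 0.5323 -0.2255  0.1472] along -0.1569 off 0.1322 F [ 0.76 -0.35  0.04] w 0.0005321351350075093
yaw of y 102.65 j [-0.53  0.52  1.51 -0.    1.11 -2.32]
tool units [ 1.429 -0.064  0.056]
```

View pics/scene8.png

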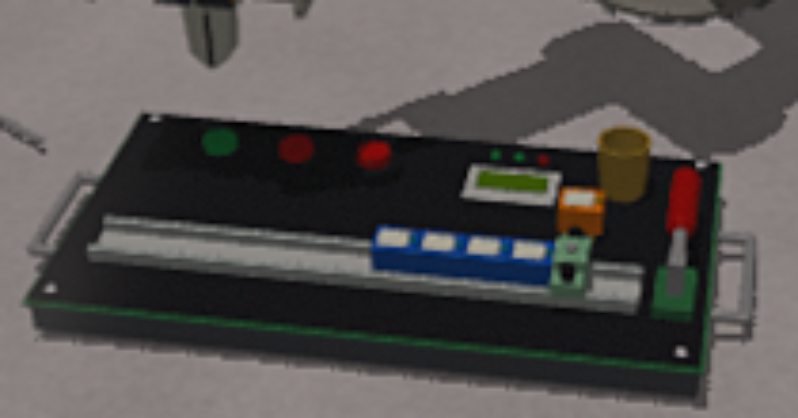

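View pics/top8.png

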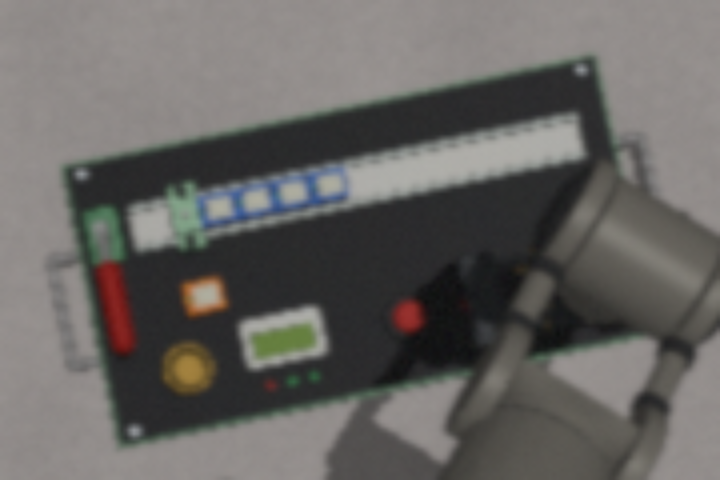

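The row sits tight at the stop in both views, and the bystanders haven't moved. The tool is nearly over the green button, so I'll align it and descend.

{"name": "carry_out", "arguments": {"slide": [[0.2,-0.06,0.06],[0.2,0,0],[0.2,0,0],[0.2,0,0],[0.2,0,0],[0.2,0,0],[0.2,0,0],[0,0,0],[0,0,0],[0,0,0]], "spin": [0,0,0,0,0,0,0,0,0,0], "grip": [1,1,1,1,1,1,1,1,1,1]}}

```text
time: 15.0
eef_pos: [0.5366, -0.2257, 0.0915]
orientation: [-0.175, 1.563, 0.175]
ft_force: [0.5, 0.3, 0.4]
gripper_width: 0.0007
```

```bash
python3 -c "
from h import *
c=cam('scene');cv2.imwrite('pics/scene9.png',cv2.resize(c['pixels'][150:220,200:320,::-1],None,fx=6,fy=6))
cam('wrist','wrist9.png')
to(-.1595,.13,.078)"
```

```text
t 15.1 p [ 0.5366 -0.2257  0.0916] along -0.1581 off 0.1281 F [-0.44 -0.47 -0.01] w 0.0005330661420130854
yaw of y 102.77 j [-0.53  0.6   1.55  0.    0.99 -2.32]
tool units [ 0.339 -0.036 -0.048]
```

View pics/scene9.png

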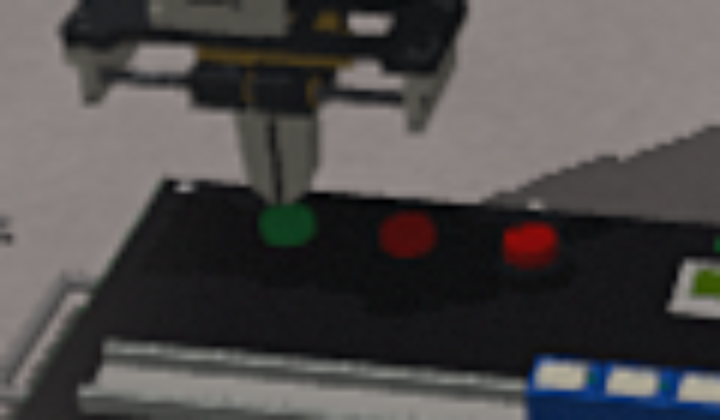

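View pics/wrist9.png

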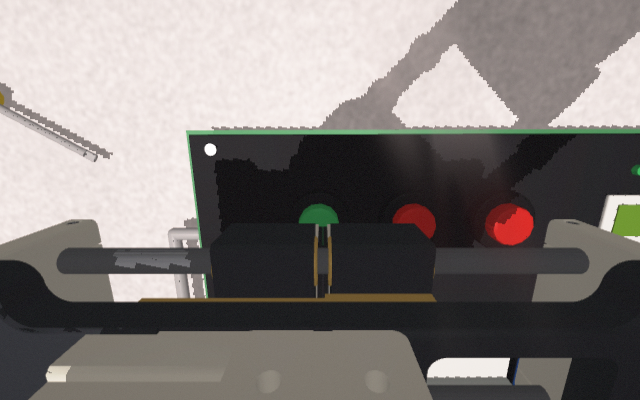

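The tip is centred on the green cap (wrist columns 318 and 322). Descending slowly.

{"name": "carry_out", "arguments": {"slide": [[0.1,-0.03,-0.04],[0.1,0,0],[0.1,0,0],[0.03,0,0],[0.03,0,0],[0.03,0,0],[0.03,0,0],[0.02,0,0],[0.02,0,0],[0,0,0]], "spin": [0,0,0,0,0,0,0,0,0,0], "grip": [1,1,1,1,1,1,1,1,1,1]}}

```text
time: 16.1
eef_pos: [0.5351, -0.227, 0.0728]
orientation: [-0.175, 1.564, 0.175]
ft_force: [-2.1, -0.8, 3.6]
gripper_width: 0.0007
```

{"name": "carry_out", "arguments": {"slide": [[0.02,0,0],[0.02,0,0],[0.02,0,0],[0.02,0,0],[0.02,0,0],[0,0,0],[0,0,0],[0,0,0],[0,0,0],[0,0,0]], "spin": [0,0,0,0,0,0,0,0,0,0], "grip": [1,1,1,1,1,1,1,1,1,1]}}

```text
time: 17.1
eef_pos: [0.5351, -0.2271, 0.0701]
orientation: [-0.175, 1.563, 0.175]
ft_force: [-3.9, 2.1, 13.1]
gripper_width: 0.0005
```

{"name": "carry_out", "arguments": {"slide": [[0.01,0,0],[0.01,0,0],[0.01,0,0],[0,0,0],[0,0,0],[0,0,0],[0,0,0],[0,0,0],[0,0,0],[0,0,0]], "spin": [0,0,0,0,0,0,0,0,0,0], "grip": [1,1,1,1,1,1,1,1,1,1]}}

```text
time: 18.1
eef_pos: [0.5352, -0.2271, 0.0699]
orientation: [-0.176, 1.563, 0.175]
ft_force: [-6.9, 3.4, 20.5]
gripper_width: 0.0005
```

```bash
python3 -c "
from h import *
c=cam('scene');cv2.imwrite('pics/scene10.png',cv2.resize(c['pixels'][150:250,200:390,::-1],None,fx=4,fy=4))
to(-.1595,.13,.15)"
```

```text
t 18.15 p [ 0.5352 -0.2271  0.0699] along -0.1591 off 0.1298 F [-7.35  2.66 20.91] w 0.00024277227909103293
yaw of y 102.78 j [-0.53  0.62  1.57 -0.    0.94 -2.33]
tool units [-2.003 -0.011 -0.003]
```

View pics/scene10.png

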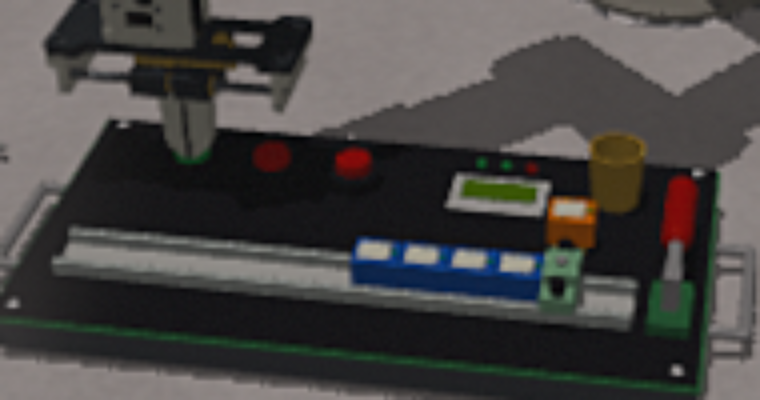

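The force climbs to 20 N with no further travel (z stalled at 0.070), so the button is fully down. Drawing back.

{"name": "carry_out", "arguments": {"slide": [[-0.1,0,0],[-0.2,0,0],[-0.4,0,0],[-0.5,0,0],[-0.5,0,0],[-0.5,0,0],[-0.5,0,0],[-0.3,0,0],[-0.1,0,0],[0,0,0]], "spin": [0,0,0,0,0,0,0,0,0,0], "grip": [1,1,1,1,1,1,1,1,1,1]}}

```text
time: 19.15
eef_pos: [0.5351, -0.2271, 0.1915]
orientation: [-0.175, 1.563, 0.175]
ft_force: [0.0, 0.1, -0.1]
gripper_width: 0.0005
```

```bash
python3 -c "
from h import *
c=cam('scene');cv2.imwrite('pics/scene11.png',cv2.resize(c['pixels'][160:250,190:390,::-1],None,fx=4,fy=4))
c=cam('top');im=c['pixels'];cv2.imwrite('pics/top11.png',cv2.resize(im[140:260,260:500,::-1],None,fx=3.3,fy=3.3))
hsv=cv2.cvtColor(im,cv2.COLOR_RGB2HSV)
b=cv2.inRange(hsv,(100,60,50),(125,255,255));z=np.zeros_like(b);z[165:205,300:395]=b[165:205,300:395]
z=cv2.morphologyEx(z,cv2.MORPH_CLOSE,np.ones((7,7)));k=max(cv2.findContours(z,0,1)[0],key=cv2.contourArea)[:,0]
W=np.array([ray(c,u,v,.073)[:2] for u,v in k]);print(cv2.minAreaRect(W.astype(np.float32)),((W-C)@U).min(),((W-C)@U).max())
st()"
```

```text
((0.6111123561859131, 0.024011574685573578), (0.030295802280306816, 0.13362687826156616), 12.748002052307129) 0.0018438729879531365 0.13549169261801264
t 19.25 p [ 0.5347 -0.2269  0.1905] along -0.1588 off 0.1303 F [ 0.47 -0.78 -0.65] w 0.0003367516350069701
yaw of y 102.77 j [-0.53  0.49  1.44  0.    1.22 -2.33]
```

View pics/scene11.png

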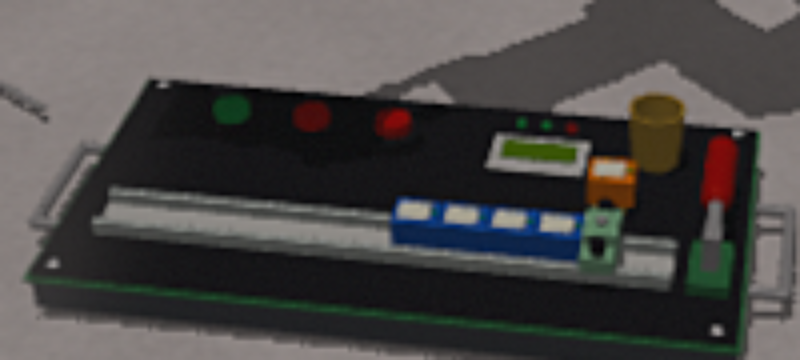

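View pics/top11.png

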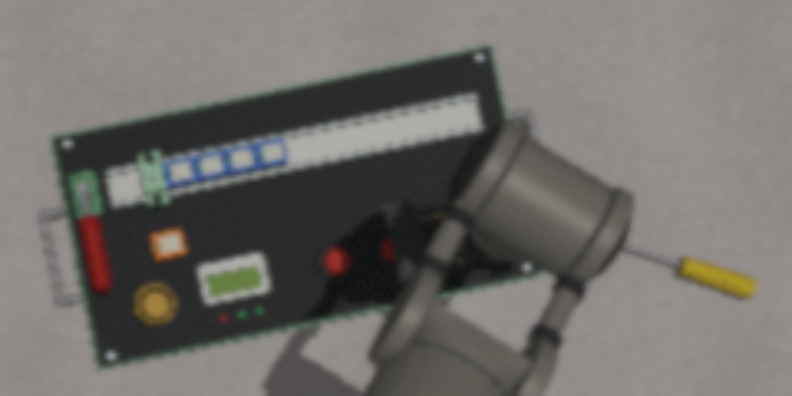

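The final views show the train against the stop with no gaps, the green button up again, and the bystanders where they were. Handing in.

```bash
python3 -c "
from cell import bot
print(bot.hand_in())"
```

```text
the job is handed in; nothing more can be done
None
```

The job is done and handed in at about 19 s. The four relays are tight against the end stop, the green button was pressed fully down, and the arm is drawn back about 120 mm above the tester.

- **Push:** I pushed the train from behind with the closed fingertips. The push force rose from about 1.5 N while sliding to 8 N with no further travel, which fits the first relay reaching the stop.
- **Train check:** in the last top view the row is about 134 mm long (136 mm nominal), and its front is at the stop's measured face, both about 135 mm along the channel. No gaps show in the scene view. The camera calibration is good to about 2 mm, so the tightness rests mainly on the force reading.
- **Button:** it stopped moving with the force climbing to 20 N, well above its 4 N spring, so it was fully down. It has sprung back up since.
- **Other objects:** I saw no change in the orange relay, pot, screwdriver or red buttons. I did not re-check the scanner, which the last cropped pictures leave out, but the arm only passed near it at the start, about 240 mm up.

No checks failed or disagreed.

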